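Lay out a stripped water meter for its scrap photo

ROBOT

A 6-joint arm with a two-finger parallel gripper is mounted at the origin on the work surface. World frame = base frame: x ahead of the robot, y to its left, z up, the work surface at z = 0. Lengths are in m, angles in rad, forces in N, time in s.
With the tool pointing down it reaches from about 0.25 to 0.775 m from the base axis. Payload 4 kg.
Tool frame: the origin (TCP) lies at the very end of the fingers, on their centre line; the grasp point (between the pads) lies 19 mm behind it; z points along the fingers, y is the line along which they close (so a half turn about z gives the same grasp; the last joint's range is limited). The gripper opens to 85 mm and grips with 20 to 120 N. Pads are 22 mm wide; open, the fingers measure 114 mm over their backs; the gripper's body (76 mm by 85 mm) begins 54 mm behind the grasp point. The pads swing forward as they close: fully open they stand 13 mm farther back than shut.
Start: joints at [-1.408, 0.087, 1.371, -0, 1.684, -0.103], TCP at [0.144, -0.531, 0.231] pointing down, gripper open.
Joint ranges: [-3.1, 3.1], [-0.76, 2.03], [0.27, 2.55], [-1.08, 4.22], [0.17, 2.65], [-2.57, 2.57]. Speed limits (rad/s): [2.79, 2.79, 3.14, 3.14, 3.14, 3.14].

INTERFACE

Orientations are given as a unit quaternion [w, x, y, z].
In Python, from plant import env, cams, workorder gives the robot as it stands.
- The arm moves only by the tool drive_tool, never from a script. Its argument "motion" is a list of rows, each a list of 5 numbers: the finger opening in mm, from 0 to 85.4, then the shift along the tool's x, y, z in mm, then the turn about the tool's z in rad. A call has 1 to 10 rows; each row shifts and turns the commanded pose from where the row before left it, along the tool's axes as they then stand; what a row does not reach is not made up. A row lasts 1/12 s, in which the tool goes at most 41.7 mm and 7.16 degrees, less where a joint would pass 70% of its speed; a pose out of reach is approached as far as the arm can. A call is refused whole if a number of a shift passes 41.7 or a number of a turn 0.125, either way. A call with a gripper value outside its range is refused whole. The fingers move at their own pace and stop on an object; the grip force is fixed at half the most. Time passes only in rows, so rows that do not move let the fingers close. It gives the time, the measured TCP pose, the force, the opening and the grip force at its end, in the units of the state.
- env.observe(): the state, without advancing time (a new reading comes with each control period).
- cams.camera(name): name is "scene" or "top" or "wrist"; returns a dict with "image" (480x640x3 uint8, red, green, blue), "mtx" (3x3 intrinsics, pixels), "k1" (the pictures are not rectified: a ray, as slopes to the right and down, at radius r is drawn at 1 + k1 r^2 times it, then the intrinsics apply), "extrinsics" (4x4, takes a point from world to camera coordinates); the wrist camera has in their place "T_tool_cam" (4x4, takes a point from camera to tool coordinates, whose origin is the TCP and whose axes are the flange's). Camera axes: x right, y down, z forward; pixel columns grow to the right and rows downward; lengths in m; the calibration is good to about 2 mm. A picture is of the moment at which its call begins: read the wrist's pose just before it. There is no depth.
- workorder.close_job(): hands the job in; it is judged then, once.
The state is a dict: "t": time; "joint_pos": joint angles; "qvel": joint speeds; "effort": joint torques, N m; "position": TCP position; "orientation": TCP orientation; "contact_force": force on the tool from outside, world axes, zero at the start; "ft_torque": the same for the moment, N m; "gripper_width": opening from 0.0 (shut) to 1.0 (fully open); "gripper_force": force on a finger pad.
Only numpy, scipy, OpenCV 4.12 (cv2) and the standard library are available. Lean on these libraries where they do the work, as an engineer would, in place of code of your own. Each camera call takes 0.05 s, during which the arm holds its last target. There are 200 camera calls.

TASK

Lay out the stripped meter on the grey mat for its scrap photo: stand the brass meter body midway between the blue and the red marker with its pipe in line with them, and lay the large bronze nut flat in the middle of the gap between the pipe end and the blue marker, the small nut likewise in the gap towards the red marker. Stand the grey gauge housing directly behind the body's bowl (on the side away from the robot) with about 3 cm between the two round walls, and set the cracked glass dome upright and centred on top of the housing, gently and without dropping it. Leave the wrench, spray can and grease tin where they are.

Things in the scene. Friction and masses are not known exactly. Their poses are not given: they have to be found in the camera images.
- meter_body: corroded brass meter body, about 650 g, standing upright: a round bowl 60 mm across and 50 mm high in the middle of a straight pipe 120 mm long overall (pipe 22 mm thick, 32 mm at its end collars, which cover the last 14 mm; pipe axis 24 mm up). The same either way round. Origin at the centre of the bowl's underside, x along the pipe, z up; it can be gripped across the bowl, along its y
- nut_large: pitted bronze hexagon nut lying flat, 42 mm across the flats (48 mm across the corners), 24 mm high with a 28 mm through bore, about 110 g; the larger of the two nuts; origin at the centre of its underside, z up the bore, its x axis square to one pair of flats (the others every 60 degrees)
- nut_small: pitted bronze hexagon nut lying flat, 28 mm across the flats (32 mm across the corners), 22 mm high with a 17 mm through bore, about 50 g; the smaller of the two nuts; origin at the centre of its underside, z up the bore, its x axis square to one pair of flats (the others every 60 degrees)
- gauge_housing: rusted grey round gauge housing, a plain disc-shaped case 60 mm across and 30 mm high with a flat top, about 220 g; origin at the centre of its underside, z up
- glass_dome: cracked clear glass register dome with a black band round its foot, 50 mm across, straight sides to 23 mm, rounded above to 38 mm high, flat underside, about 90 g; origin at the centre of its underside, z up
- marker_blue: flat blue painted steel marker, 24 x 24 mm, 6 mm high, fixed on the thin dark grey mat (220 x 330 mm, flush with the bench, height 0) with its mate 284 mm away (centre to centre); origin under its centre; its x axis points away from the robot, square to the line joining the two markers, its y axis lies along that line. Which of the two is on the left changes.
- marker_red: flat red painted steel marker, 24 x 24 mm, 6 mm high, fixed on the thin dark grey mat (220 x 330 mm, flush with the bench, height 0) with its mate 284 mm away (centre to centre); origin under its centre; its x axis points away from the robot, square to the line joining the two markers, its y axis lies along that line. Which of the two is on the left changes.
- wrench: steel wrench 140 mm long lying on the bench beyond the mat, not to be disturbed; origin at its middle, x along it
- spray_can: green spray can, 48 mm across, 100 mm high, standing beyond the work, not to be disturbed; origin at the centre of its underside
- grease_tin: open dull-yellow tin, 80 mm across, 45 mm high, standing beyond the work, not to be disturbed; origin at the centre of its underside

How it is judged:
By the outcome, as a careful person would: the job done as asked, in the order asked, and still so for the second after the job is handed in, with the robot touching nothing.
It also fails if it takes over 115 s, if anything falls off the work surface, if the arm or the gripper's body presses on something with over 40 N, if the wrist force passes 120 N, or if a joint passes its speed limit or range.

## Working session

There is one attempt and no reset: what is moved stays moved. The work goes in short steps, Python scripts to look and compute and a tool call to move; the robot and the scene stay as the last step left them, time stands still between calls to the robot, and variables do not carry over. Pictures are saved under pics/ and viewed, at most 14 in all, crops included, and the job is handed in when it is done.

Besides the shell and the picture viewer there is one more tool, called by a JSON object that holds its "fn" and its "kwargs". drive_tool: Moves the arm, as the interface text tells. Its arguments: {"type":"object","properties":{"motion":{"type":"array"}},"required":["motion"]}

```bash
mkdir -p pics; ls
cat > h.py <<'E'
import sys; sys.path.insert(0,'.')
import numpy as np, cv2
from plant import env, cams, workorder
def ray(c,uv):
    K=np.array(c['mtx']);k=c['k1']
    p=cv2.undistortPoints(np.array([[uv]],float),K,np.array([k,0,0,0.]))[0,0]
    E=np.array(c['extrinsics']);R=E[:3,:3];t=E[:3,3]
    return -R.T@t, R.T@np.array([p[0],p[1],1])
def onz(c,uv,z):
    o,d=ray(c,uv); return o+d*(z-o[2])/d[2]
def proj(c,P):
    E=np.array(c['extrinsics']);q=E[:3,:3]@np.array(P)+E[:3,3];q=q[:2]/q[2]
    q=q*(1+c['k1']*(q@q));K=np.array(c['mtx']);return K[:2,:2]@q+K[:2,2]
def save(im,n): cv2.imwrite('pics/'+n+'.png',cv2.cvtColor(im,cv2.COLOR_RGB2BGR))
E
python3 - <<'E'
from h import *
import pickle
for n in ('top','scene'):
    c=cams.camera(n); save(c['image'],n+'0'); pickle.dump(c,open(n+'0.pkl','wb'))
    print(n,c['mtx'],c['k1'],c['extrinsics'])
w=cams.camera('wrist');print(w['T_tool_cam'],w['mtx'],w['k1'])
print(env.observe())
E
```

```text
pics
top [[594.87405357   0.         319.67990147]
 [  0.         594.87405357 240.74530339]
 [  0.           0.           1.        ]] -0.006565062326331051 [[ 0.06260068 -0.99803566  0.00244412  0.03716492]
 [-0.97781817 -0.06182265 -0.20012393  0.57680793]
 [ 0.19988193  0.01013799 -0.97976754  1.10295081]
 [ 0.          0.          0.          1.        ]]
scene [[563.4955741    0.         319.34475783]
 [  0.         563.4955741  234.91161488]
 [  0.           0.           1.        ]] -0.06930575036358973 [[ 0.45845297  0.88860435 -0.01425442 -0.31665396]
 [ 0.62750962 -0.33502234 -0.70284543 -0.30288978]
 [-0.62932706  0.31327679 -0.71119977  1.52052789]
 [ 0.          0.          0.          1.        ]]
[[-1.92656706e-03 -9.46196396e-01 -3.23587189e-01  8.28021246e-02]
 [ 9.99998144e-01 -1.82644570e-03 -6.13087146e-04 -1.36692723e-03]
 [-1.09135810e-05 -3.23587769e-01  9.46198159e-01 -1.43083531e-01]
 [ 0.00000000e+00  0.00000000e+00  0.00000000e+00  1.00000000e+00]] [[409.91823382   0.         324.49821134]
 [  0.         409.91823382 239.49099758]
 [  0.           0.           1.        ]] -0.06320121703822051
{'t': 0.15, 'joint_pos': array([-1.40812773e+00,  8.78336833e-02,  1.37191259e+00,  4.57134931e-06,
        1.68361128e+00, -1.03098378e-01]), 'qvel': array([-0.0012104 , -0.0012144 , -0.00459488, -0.00063714, -0.00018886,
        0.00106127]), 'effort': array([ 1.07618813e-03, -3.52372527e+01, -3.13680017e+01, -3.36846779e-04,
        8.04861163e-03,  4.58566987e-06]), 'position': array([ 0.14439261, -0.53031068,  0.23037875]), 'orientation': array([-8.82129863e-04,  9.91183554e-01,  1.32492955e-01, -2.40097264e-05]), 'contact_force': array([-0.3297863 ,  0.39151434, -0.31478544]), 'ft_torque': array([ 0.0277664 , -0.00291273, -0.02214298]), 'gripper_force': 0.0, 'gripper_width': 0.9939078935603577}
```

View pics/top0.png

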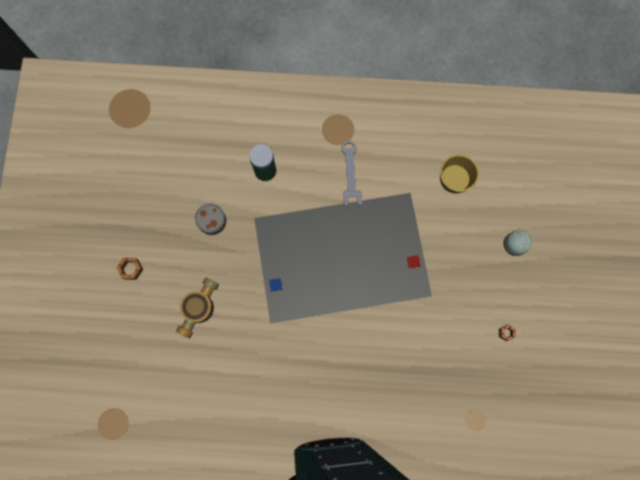

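View pics/scene0.png

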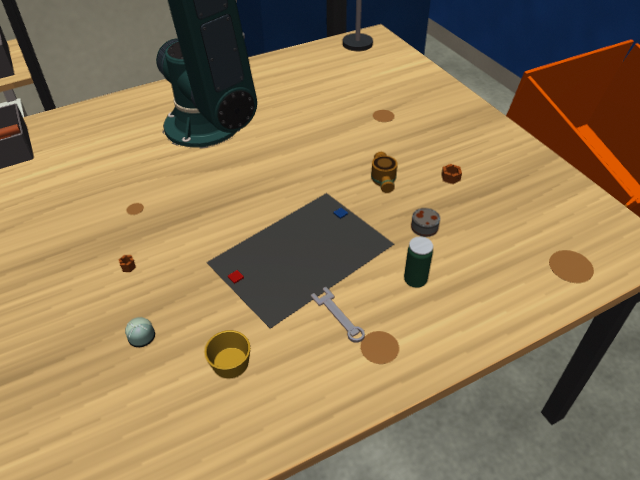

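The top view shows blue marker (276,285), red (414,262), body (196,307), large nut (129,268), small nut (507,332), housing (210,219) and dome (517,243). The scene view shows the same objects with nothing hidden. Next I'll segment each one.

```bash
cat > m.py <<'E'
from h import *
import pickle
def seg(im,cx,cy,r,th=45):
    a=im[max(cy-r,0):cy+r,max(cx-r,0):cx+r]; lab=cv2.cvtColor(a,cv2.COLOR_RGB2LAB).astype(float)
    b=np.concatenate([lab[0],lab[-1],lab[:,0],lab[:,-1]]); d=np.linalg.norm(lab-np.median(b,0),axis=2)
    m=(d>th).astype(np.uint8); n,L,S,C=cv2.connectedComponentsWithStats(m)
    i=1+np.argmax(S[1:,4]); m=(L==i).astype(np.uint8)
    ct=max(cv2.findContours(m,0,2)[0],key=cv2.contourArea); off=[max(cx-r,0),max(cy-r,0)]
    return ct+np.array(off),d
if __name__=='__main__':
    c=pickle.load(open('top0.pkl','rb')); im=c['image'].copy()
    for n,x,y,r,z,th in [('blue',276,285,12,.006,25),('red',414,262,12,.006,25),('body',196,308,34,.024,28),('nutL',129,268,20,.012,25),('nutS',507,332,16,.011,25),('hous',210,219,22,.015,25),('dome',517,243,20,.015,25)]:
        ct,_=seg(im,x,y,r,th); M=cv2.moments(cv2.convexHull(ct)); u=[M['m10']/M['m00'],M['m01']/M['m00']]
        rc=cv2.minAreaRect(ct); cv2.drawContours(im,[ct],-1,(255,0,255),1)
        P=onz(c,u,z); bx=[onz(c,p,z)[:2] for p in cv2.boxPoints(rc)]
        e=np.array([bx[1]-bx[0],bx[2]-bx[1]]); l=np.linalg.norm(e,axis=1)
        print(n,np.round(u,1),P.round(4),'size mm',(l*1e3).round(0),'ang long',np.degrees(np.arctan2(*e[l.argmax()][::-1])).round(1))
    o=im[180:350,90:290]; o2=im[180:350,400:560]
    save(cv2.resize(np.hstack([o[:, :],o2]),None,fx=2.2,fy=2.2,interpolation=cv2.INTER_NEAREST),'seg0')
E
python3 m.py
```

```text
blue [275.  284.3] [0.4891 0.1579 0.006 ] size mm [25. 25.] ang long -166.3
red [413.3 261.1] [ 0.5538 -0.1182  0.006 ] size mm [25. 25.] ang long -75.0
body [197.2 307.6] [0.4313 0.3056 0.024 ] size mm [123.  66.] ang long -40.0
nutL [129.8 268.4] [0.502  0.4517 0.012 ] size mm [47. 51.] ang long -147.4
nutS [506.3 332.4] [ 0.422  -0.3055  0.011 ] size mm [34. 31.] ang long -86.4
hous [210.5 219.3] [0.6128 0.299  0.015 ] size mm [61. 67.] ang long -131.3
dome [513.4 244.2] [ 0.5998 -0.3186  0.015 ] size mm [39. 49.] ang long -153.5
```

View pics/seg0.png

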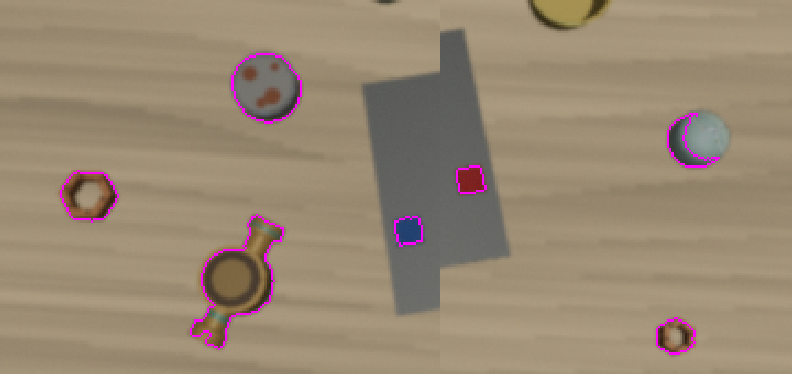

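{"fn": "drive_tool", "kwargs": {"motion": [[85,0,0,0,-0.125],[85,0,0,0,-0.125],[85,0,0,0,-0.125],[85,0,0,0,-0.125],[85,0,0,0,-0.125],[85,0,0,0,-0.125],[85,0,0,0,-0.125],[85,0,0,0,-0.125],[85,0,0,0,-0.125],[85,0,0,0,-0.125]]}}

```text
t: 0.98
position: [0.1444, -0.5305, 0.2308]
orientation: [-0.0, 0.724, 0.69, 0.0]
contact_force: [0.1, -0.0, 0.5]
gripper_width: 0.997
gripper_force: 0.0
```

{"fn": "drive_tool", "kwargs": {"motion": [[85,0,0,0,-0.125],[85,0,0,0,-0.125],[85,0,0,0,-0.125],[85,0,0,0,-0.125],[85,0,0,0,-0.125],[85,0,0,0,-0.125],[85,0,0,0,-0.125],[85,0,0,0,-0.125],[85,0,0,0,-0.07],[85,0,0,0,0]]}}

```text
t: 1.82
position: [0.1445, -0.5305, 0.2309]
orientation: [-0.0, 0.274, 0.962, 0.0]
contact_force: [-0.2, 0.6, 0.1]
gripper_width: 0.996
gripper_force: 0.0
```

```bash
cat > go.py <<'E'
from h import *
def pose(s=None):
    s=s or env.observe(); w,x,y,z=s['orientation']
    tx=np.array([1-2*(y*y+z*z),2*(x*y+w*z),2*(x*z-w*y)])
    return s['position'],np.arctan2(tx[1],tx[0]),s
def go(x,y,z,deg):
    """shift (mm, in tool axes after turning) and turn to target"""
    p,psi,s=pose(); t=np.radians(deg); turn=-((t-psi+np.pi)%(2*np.pi)-np.pi)
    d=np.array([x,y,z])-p
    f=lambda a:np.round([1e3*(d[0]*np.cos(a)+d[1]*np.sin(a)),1e3*(d[0]*np.sin(a)-d[1]*np.cos(a)),-1e3*d[2]],1)
    print('t',round(s['t'],2),'at',p.round(4),'psi',np.degrees(psi).round(2),'j6',s['joint_pos'][5].round(2),'w',round(s['gripper_width'],3))
    print('-> turn',turn.round(3),'shift if turned first',f(t),'dist',np.linalg.norm(d).round(3),'| shift before turn',f(psi))
if __name__=='__main__': go(*map(float,sys.argv[1:5]))
E
python3 go.py 0.431 0.3056 0.2 148
```

```text
t 1.82 at [ 0.1445 -0.5305  0.2309] psi 148.22 j6 -2.42 w 0.996
-> turn 0.004 shift if turned first [200.1 860.9  30.9] dist 0.884 | shift before turn [196.8 861.6  30.9]
```

{"fn": "drive_tool", "kwargs": {"motion": [[85,8.2,35.9,1.3,0],[85,8.2,35.9,1.3,0],[85,8.2,35.9,1.3,0],[85,8.2,35.9,1.3,0],[85,8.2,35.9,1.3,0],[85,8.2,35.9,1.3,0],[85,8.2,35.9,1.3,0],[85,8.2,35.9,1.3,0],[85,8.2,35.9,1.3,0],[85,8.2,35.9,1.3,0]]}}

```text
t: 2.65
position: [0.2642, -0.1808, 0.2182]
orientation: [0.0, 0.276, 0.961, -0.0]
contact_force: [0.3, -0.5, 0.8]
gripper_width: 0.997
gripper_force: 0.0
```

{"fn": "drive_tool", "kwargs": {"motion": [[85,8.2,35.9,1.3,0],[85,8.2,35.9,1.3,0],[85,8.2,35.9,1.3,0],[85,8.2,35.9,1.3,0],[85,8.2,35.9,1.3,0],[85,8.2,35.9,1.3,0],[85,8.2,35.9,1.3,0],[85,8.2,35.9,1.3,0],[85,8.2,35.9,1.3,0],[85,8.2,35.9,1.3,0]]}}

```text
t: 3.48
position: [0.3839, 0.1678, 0.2052]
orientation: [0.0, 0.275, 0.961, -0.0]
contact_force: [1.2, -0.6, -0.2]
gripper_width: 0.993
gripper_force: 0.0
```

{"fn": "drive_tool", "kwargs": {"motion": [[85,8.2,35.9,1.3,0],[85,8.2,35.9,1.3,0],[85,8.2,35.9,1.3,0],[85,8.2,35.9,1.3,0],[85,0,0,0,0],[85,0,0,0,0],[85,0,0,0,0]]}}

```text
t: 4.07
position: [0.4315, 0.3046, 0.1996]
orientation: [-0.0, 0.275, 0.962, -0.001]
contact_force: [-1.2, 0.4, 0.9]
gripper_width: 0.994
gripper_force: 0.0
```

```bash
cat > wr.py <<'E'
from h import *
from scipy.spatial.transform import Rotation as Ro
import pickle
def wrist(name):
    s=env.observe(); c=cams.camera('wrist'); w,x,y,z=s['orientation']
    T=np.eye(4);T[:3,:3]=Ro.from_quat([x,y,z,w]).as_matrix();T[:3,3]=s['position']
    c['extrinsics']=np.linalg.inv(T@np.array(c['T_tool_cam'])); c['s']=s
    save(c['image'],name); pickle.dump(c,open(name+'.pkl','wb')); return c
E
python3 - <<'E'
from wr import *
c=wrist('w_body'); print(c['s']['position'],proj(c,[.4313,.3056,.05]))
E
```

```text
[0.43153303 0.30456183 0.19962518] [325.44975302 219.18121762]
```

View pics/w_body.png

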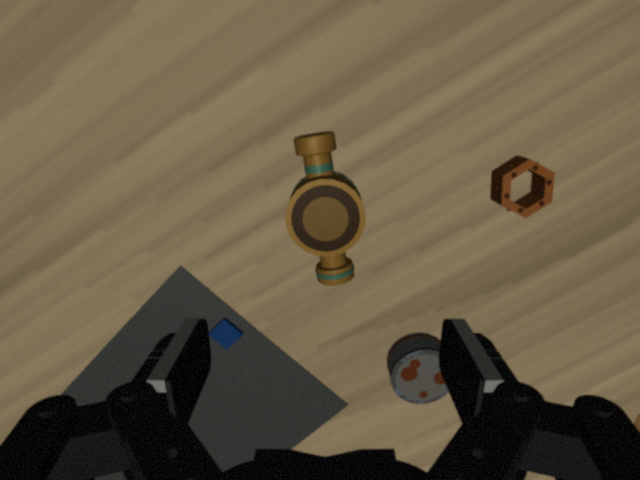

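Bowl rim is centred at (326,215), with collars at (315.5,144) and (335,271). Large nut top is about (527,189), housing top about (420,376), and blue marker about (226,333).

```bash
python3 - <<'E'
from wr import *
c=pickle.load(open('w_body.pkl','rb'))
a=onz(c,(315.5,144),.03);b=onz(c,(335,271),.03);d=a-b
print('axis',np.degrees(np.arctan2(d[1],d[0])),np.linalg.norm(d),(a+b)/2)
print('bowl',onz(c,(326,214.5),.05),'nut',onz(c,(527.5,189.5),.024),'hous',onz(c,(420,376),.03),'blue',onz(c,(226,332.5),.006))
t=pickle.load(open('top0.pkl','rb'))
a=onz(t,(210.9,284.5),.03);b=onz(t,(185.5,330.),.03);d=a-b
print('top axis',np.degrees(np.arctan2(d[1],d[0])),np.linalg.norm(d),(a+b)/2)
im=t['image'][280:335,170:225];g=cv2.cvtColor(im,cv2.COLOR_RGB2GRAY)
k=cv2.HoughCircles(cv2.resize(g,None,fx=4,fy=4,interpolation=cv2.INTER_CUBIC),cv2.HOUGH_GRADIENT,1,60,param1=80,param2=20,minRadius=30,maxRadius=75)
print(k); 
if k is not None: print(onz(t,k[0,0,:2]/4+[170,280],.05))
E
python3 go.py .431 .3056 .012 137.5
```

```text
axis 156.51363085028058 0.10424444388860844 [0.43032689 0.30647123 0.03      ]
bowl [0.42846487 0.30784809 0.05      ] nut [0.50206235 0.45214933 0.024     ] hous [0.60902881 0.29716969 0.03      ] blue [0.48662282 0.1599636  0.006     ]
top axis -23.825119821190587 0.1000706594018979 [0.43197348 0.30226359 0.03      ]
[[[ 99.5 105.5  52. ]]]
[0.43134563 0.30483592 0.05      ]
t 4.12 at [0.4316 0.3041 0.2001] psi 148.07 j6 -0.51 w 0.995
-> turn 0.185 shift if turned first [  1.4   0.7 188.1] dist 0.188 | shift before turn [  1.3   0.9 188.1]
```

{"fn": "drive_tool", "kwargs": {"motion": [[85,1,2,0,-0.08],[85,0,0,20,-0.063],[85,0,0,35,0],[85,0,0,35,0],[85,0,0,35,0],[85,0,0,30,0],[85,0,0,20,0],[85,0,0,12,0],[85,0,0,6,0],[85,0,0,0,0]]}}

```text
t: 4.95
position: [0.4318, 0.3063, 0.0068]
orientation: [-0.0, 0.206, 0.979, -0.0]
contact_force: [-0.5, -0.1, 0.9]
gripper_width: 0.998
gripper_force: 0.0
```

{"fn": "drive_tool", "kwargs": {"motion": [[85,0,0,0,0],[40,0,0,0,0],[40,0,0,0,0],[40,0,0,0,0],[40,0,0,0,0],[40,0,0,0,0],[40,0,0,0,0],[40,0,0,0,0]]}}

```text
t: 5.62
position: [0.4331, 0.307, 0.0094]
orientation: [0.001, 0.205, 0.979, -0.0]
contact_force: [-1.0, -3.6, 6.2]
gripper_width: 0.685
gripper_force: 65.3
```

```bash
python3 go.py .5215 .02 .08 103.2
```

```text
t 5.62 at [0.4331 0.307  0.0094] psi 156.36 j6 -0.65 w 0.685
-> turn 0.928 shift if turned first [-299.6   20.5  -70.6] dist 0.308 | shift before turn [-196.  -227.5  -70.6]
```

{"fn": "drive_tool", "kwargs": {"motion": [[40,0,0,-8,0],[40,0,0,-15,0],[40,0,0,-15,0.12],[40,0,0,-15,0.12],[40,0,0,-10,0.12],[40,0,0,-5,0.12],[40,0,0,0,0.12],[40,0,0,0,0.12],[40,0,0,0,0.12],[40,0,0,0,0.088]]}}

```text
t: 6.45
position: [0.4314, 0.3072, 0.0746]
orientation: [-0.0, 0.623, 0.782, -0.001]
contact_force: [0.4, 0.4, -4.2]
gripper_width: 0.689
gripper_force: 65.8
```

{"fn": "drive_tool", "kwargs": {"motion": [[40,-15,1,0,0],[40,-30,2,0,0],[40,-35,2.5,0,0],[40,-35,2.5,0,0],[40,-35,2.5,0,0],[40,-35,2.5,0,0],[40,-35,2.5,0,0],[40,-35,2.5,0,0],[40,-30,2,0,0],[40,-14,1,0,0]]}}

```text
t: 7.28
position: [0.5211, 0.0173, 0.0748]
orientation: [0.001, 0.623, 0.783, -0.001]
contact_force: [0.4, 0.6, -5.0]
gripper_width: 0.684
gripper_force: 65.8
```

```bash
python3 go.py .521 .0205 .0095 103.2
```

```text
t 7.28 at [0.5211 0.0173 0.0748] psi 103.0 j6 -0.3 w 0.684
-> turn -0.003 shift if turned first [ 3.2  0.6 65.3] dist 0.065 | shift before turn [ 3.2  0.6 65.3]
```

{"fn": "drive_tool", "kwargs": {"motion": [[40,2,0,15,-0.003],[40,1,0.5,18,0],[40,0,0,15,0],[40,0,0,9,0],[40,0,0,3,0],[40,0,0,0,0],[40,0,0,0,0]]}}

```text
t: 7.87
position: [0.5209, 0.0241, 0.0157]
orientation: [0.0, 0.62, 0.785, 0.0]
contact_force: [0.2, 0.3, -4.6]
gripper_width: 0.688
gripper_force: 65.8
```

Run:
```python
from wr import *
c=wrist('w_b2'); print(c['s']['position'])
t=cams.camera('top'); save(t['image'],'t_b2'); pickle.dump(t,open('t_b2.pkl','wb'))
a=cv2.resize(c['image'],(400,300)); b=cv2.resize(t['image'][200:350,230:460],None,fx=2.6,fy=2.6,interpolation=cv2.INTER_CUBIC)
z=np.zeros((460,400,3),np.uint8);z[:300]=a
b=cv2.resize(t['image'][215:345,250:450],(400,260),interpolation=cv2.INTER_CUBIC)
o=np.hstack([c['image'][0:480:1,:][:, 120:520],np.vstack([b,np.zeros((220,400,3),np.uint8)])]); save(o,'b2')
```

```text
[0.52094778 0.02412912 0.01565956]
```

View pics/b2.png

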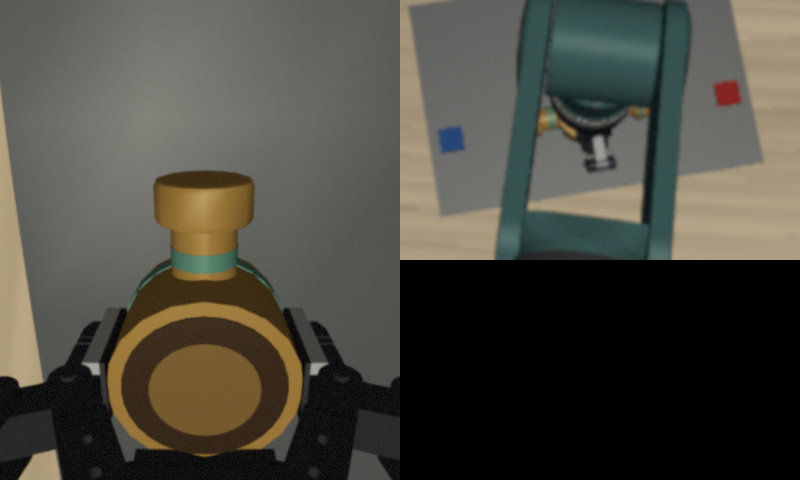

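The wrist view has the bowl rim centred at about (325,384) and the collar at the blue end, top edge about row 172. The pipe is aligned with the tool; the top view shows both markers, with the body mostly hidden.

Run:
```python
from wr import *
c=pickle.load(open('w_b2.pkl','rb'))
p=c['s']['position'];a=np.radians(103.3)
for uv,z in [((325,384),.0555),((325,305),.0555),((325,452),.0555),((324,172),.035),((324,180),.0455)]:
    q=onz(c,uv,z)-p; print(uv,'along x',1e3*(q[0]*np.cos(a)+q[1]*np.sin(a)),'y',1e3*(q[0]*np.sin(a)-q[1]*np.cos(a)))
```

```text
(325, 384) along x 2.716562690264961 y -0.545282746967478
(325, 305) along x 29.81281033011012 y -0.5379581496307964
(325, 452) along x -24.85413229327023 y -0.5520514538859813
(324, 172) along x 63.898133055927175 y -0.8067350755952465
(324, 180) along x 63.41649373775137 y -0.7948154643052183
```

{"fn": "drive_tool", "kwargs": {"motion": [[40,-2,-0.5,0,0],[40,-2,0,2,0],[40,0,0,2,0],[40,0,0,1.5,0],[40,0,0,1,0],[40,0,0,0,0],[40,0,0,0,0],[40,0,0,0,0]]}}

```text
t: 8.63
position: [0.521, 0.0198, 0.0094]
orientation: [0.0, 0.62, 0.785, -0.0]
contact_force: [-3.5, 0.3, 3.3]
gripper_width: 0.689
gripper_force: 66.5
```

{"fn": "drive_tool", "kwargs": {"motion": [[62,0,0,0,0],[70,0,0,0,0],[85,0,0,0,0],[85,0,0,0,0],[85,0,0,0,0],[85,0,0,-15,0],[85,0,0,-30,0],[85,0,0,-40,0],[85,0,0,-40,0],[85,0,0,-35,0]]}}

```text
t: 9.47
position: [0.5212, 0.02, 0.1711]
orientation: [0.001, 0.62, 0.785, 0.0]
contact_force: [1.4, 0.2, 0.3]
gripper_width: 0.994
gripper_force: 0.0
```

```bash
python3 - <<'E'
from wr import *
from m import seg
c=pickle.load(open('w_body.pkl','rb'))
ct,_=seg(c['image'],522,186,48,30); h=cv2.approxPolyDP(cv2.convexHull(ct),4,True)[:,0]
print(h.tolist())
g=cv2.resize(c['image'][140:235,475:570],None,fx=5,fy=5,interpolation=cv2.INTER_CUBIC); save(g,'nutcrop')
E
python3 go.py .503 .4515 .16 103.2
```

```text
[[516, 155], [553, 172], [551, 201], [527, 216], [490, 198], [492, 170]]
t 9.47 at [0.5212 0.02   0.1711] psi 103.35 j6 -0.3 w 0.994
-> turn 0.003 shift if turned first [424.3  80.8  11.1] dist 0.432 | shift before turn [424.1  82.   11.1]
```

View pics/nutcrop.png

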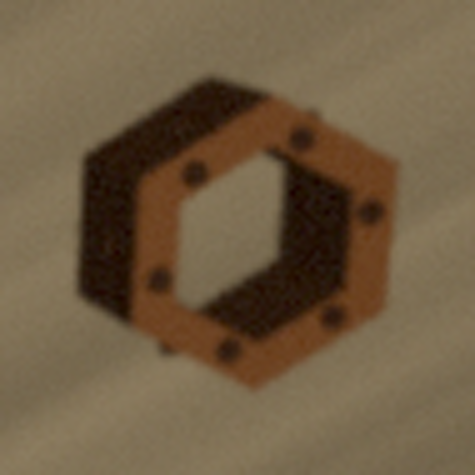

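The crop shows the nut's top-face corners at full-image (528.6,159.6), (554.4,172), (552.2,201.6), (525.8,217.4), (501.4,205) and (502.6,175.6).

{"fn": "drive_tool", "kwargs": {"motion": [[85,20,4,0,0],[85,38,7,0,0],[85,40,8,0,0],[85,40,8,0,0],[85,40,8,0,0],[85,40,8,0,0],[85,40,8,0,0],[85,40,8,0,0],[85,40,8,0,0],[85,40,8,0,0]]}}

```text
t: 10.3
position: [0.5063, 0.4072, 0.1684]
orientation: [0.0, 0.62, 0.785, 0.0]
contact_force: [1.5, -0.5, -0.1]
gripper_width: 0.993
gripper_force: 0.0
```

{"fn": "drive_tool", "kwargs": {"motion": [[85,30,7,0,0],[85,16,6,0,0],[85,0,0,0,0],[85,0,0,0,0]]}}

```text
t: 10.63
position: [0.5083, 0.4533, 0.1676]
orientation: [0.0, 0.62, 0.785, -0.001]
contact_force: [-0.3, -1.1, -0.0]
gripper_width: 0.992
gripper_force: 0.0
```

```bash
python3 - <<'E'
from wr import *
from m import seg
c=pickle.load(open('w_body.pkl','rb'))
h=np.array([(528.6,159.6),(554.4,172),(552.2,201.6),(525.8,217.4),(501.4,205),(502.6,175.6)])
P=np.array([onz(c,u,.024)[:2] for u in h]); d=np.roll(P,-1,0)-P
print('nut c',P.mean(0),'edges',np.degrees(np.arctan2(d[:,1],d[:,0])).round(1),(1e3*np.linalg.norm(d,axis=1)).round(1))
t=cams.camera('top'); pickle.dump(t,open('t_1.pkl','wb')); save(t['image'],'t_1')
g=t['image'][215:345,250:450]; save(cv2.resize(g,None,fx=4,fy=4,interpolation=cv2.INTER_CUBIC),'t1c')
wrist('w_n1')
for n,x,y in [('blue',276,285),('red',414,262)]:
    ct,_=seg(t['image'],x,y,12,25);M=cv2.moments(ct);print(n,onz(t,(M['m10']/M['m00'],M['m01']/M['m00']),.006))
E
python3 go.py .503 .4515 .16 103.2
```

```text
nut c [0.50160334 0.45243829] edges [  35.3  -26.5  -88.3 -147.2  153.3   91.7] [24.5 24.2 24.1 24.2 24.  23.1]
blue [0.48910601 0.15768418 0.006     ]
red [ 0.55381081 -0.11807953  0.006     ]
t 10.73 at [0.5089 0.4517 0.1683] psi 103.3 j6 0.41 w 0.995
-> turn 0.002 shift if turned first [ 1.1 -5.8  8.3] dist 0.01 | shift before turn [ 1.1 -5.8  8.3]
```

View pics/t1c.png

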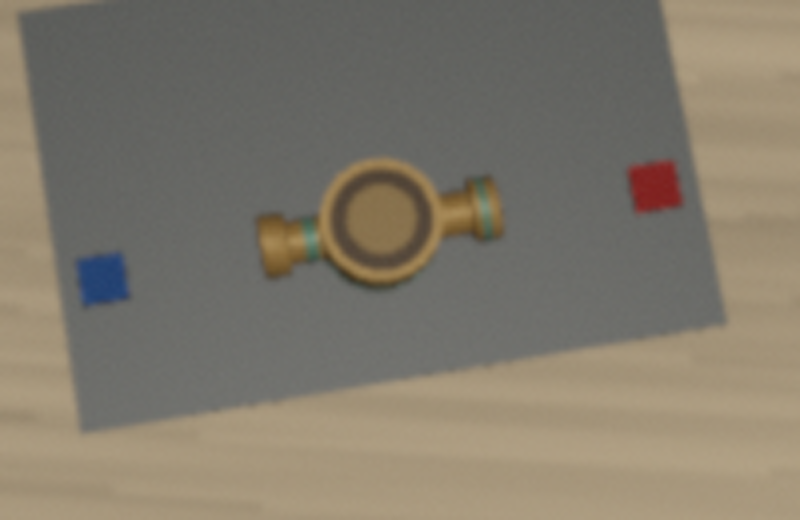

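The crop shows the body sitting between the markers, with bowl centre at about crop (381,221) and collars at (274,245) and (486,208). Next I'll measure it precisely.

```bash
cat > chk.py <<'E'
from wr import *
def body(t):
    im=t['image'];hsv=cv2.cvtColor(im,cv2.COLOR_RGB2HSV); m=((hsv[...,1]>70)&(hsv[...,0]<45)).astype(np.uint8)
    m[:,:290]=0;m[:,400:]=0;m[:225]=0;m[310:]=0
    ct=max(cv2.findContours(m,0,1)[0],key=cv2.contourArea)[:,0]
    B=onz(t,(275.,284.3),.006);
    B=np.array([.4891,.1578]);R=np.array([.5538,-.1181]);u=(R-B)/np.linalg.norm(R-B);n=np.array([-u[1],u[0]]);mid=(B+R)/2
    P=np.array([onz(t,p,.03)[:2] for p in ct])-mid; s=P@u;q=P@n
    print('pipe ends (z=.03): along',s.min()*1e3,s.max()*1e3)
    for lo,hi in [(-.06,-.05),(.05,.06)]:
        k=(s>lo-.002)&(s<hi); print('collar across',q[k].min()*1e3,q[k].max()*1e3)
    P=np.array([onz(t,p,.05)[:2] for p in ct])-mid; s=P@u;q=P@n;k=(abs(s)<.025)
    print('bowl across',q[k].min()*1e3,q[k].max()*1e3)
    print('bowl hough',((onz(t,(344.9,269.9),.05)[:2]-mid)@u*1e3),((onz(t,(344.9,269.9),.05)[:2]-mid)@n*1e3))
if __name__=='__main__':
    body(pickle.load(open('t_1.pkl','rb')))
    c=pickle.load(open('w_n1.pkl','rb')); print(proj(c,[.502,.452,.024]))
E
python3 chk.py; python3 go.py .502 .4525 .012 93
```

```text
pipe ends (z=.03): along -32.824358851607855 49.84545990395211
t 10.73 at [0.5089 0.4517 0.1683] psi 103.3 j6 0.41 w 0.995
-> turn 0.18 shift if turned first [  1.1  -6.8 156.3] dist 0.156 | shift before turn [  2.3  -6.5 156.3]Traceback (most recent call last):
  File "chk.py", line 16, in <module>
    body(pickle.load(open('t_1.pkl','rb')))
    ~~~~^^^^^^^^^^^^^^^^^^^^^^^^^^^^^^^^^^^
  File "chk.py", line 11, in body
    k=(s>lo-.002)&(s<hi); print('collar across',q[k].min()*1e3,q[k].max()*1e3)
                                                ~~~~~~~~^^
    return umr_minimum(a, axis, None, out, keepdims, initial, where)
ValueError: zero-size array to reduction operation minimum which has no identity
```

```bash
python3 - <<'E'
s=open('chk.py').read()
a=s.index("    im=t['image'];hsv");b=s.index("    m[:,:290]")
s=s[:a]+"""    lab=cv2.cvtColor(t['image'],cv2.COLOR_RGB2LAB).astype(float); m=(np.linalg.norm(lab[...,1:]-lab[240:300,300:390,1:].reshape(-1,2).min(0)*0-128,axis=2)>6).astype(np.uint8); m=cv2.morphologyEx(m,3,np.ones((3,3),np.uint8))
"""+s[b:]
open('chk.py','w').write(s)
E
python3 chk.py
```

```text
pipe ends (z=.03): along -62.1445206073956 61.225700414933485
collar across -17.18016094987981 15.258528973797569
collar across -15.693417947660445 15.551774559747637
bowl across -32.92977360095671 31.329099308171752
bowl hough -1.184909226487321 -0.9097010185887972
[316.82878439 220.31974752]
```

Body is centred within 1 mm and aligned. Next, the large nut.

{"fn": "drive_tool", "kwargs": {"motion": [[85,2.3,-6.5,0,0],[85,0,0,25,0.09],[85,0,0,35,0.09],[85,0,0,38,0],[85,0,0,30,0],[85,0,0,20,0],[85,0,0,10,0],[85,0,0,4,0],[85,0,0,0,0],[85,0,0,0,0]]}}

```text
t: 11.57
position: [0.503, 0.454, 0.0088]
orientation: [0.0, 0.688, 0.725, 0.002]
contact_force: [0.7, 0.1, 0.3]
gripper_width: 0.992
gripper_force: 0.0
```

{"fn": "drive_tool", "kwargs": {"motion": [[30,0,0,0,0],[20,0,0,0,0],[20,0,0,0,0],[20,0,0,0,0],[20,0,0,0,0],[20,0,0,0,0],[20,0,0,0,0],[20,0,0,0,0]]}}

```text
t: 12.23
position: [0.5026, 0.4543, 0.0082]
orientation: [0.0, 0.688, 0.726, 0.001]
contact_force: [-0.2, -0.3, 5.2]
gripper_width: 0.471
gripper_force: 62.9
```

```bash
python3 go.py .4998 .1124 .07 93
```

```text
t 12.23 at [0.5026 0.4543 0.0082] psi 93.04 j6 0.6 w 0.471
-> turn 0.001 shift if turned first [-341.2  -20.7  -61.8] dist 0.347 | shift before turn [-341.2  -20.9  -61.8]
```

{"fn": "drive_tool", "kwargs": {"motion": [[20,0,0,-8,0],[20,0,0,-20,0],[20,0,0,-20,0],[20,-20,-1,-5,0],[20,-35,-2,0,0],[20,-39,-2.5,0,0],[20,-39,-2.5,0,0],[20,-39,-2.5,0,0],[20,-39,-2.5,0,0],[20,-39,-2.5,0,0]]}}

```text
t: 13.07
position: [0.4985, 0.2011, 0.059]
orientation: [-0.0, 0.688, 0.726, -0.001]
contact_force: [0.7, 0.2, -0.3]
gripper_width: 0.473
gripper_force: 62.3
```

{"fn": "drive_tool", "kwargs": {"motion": [[20,-39,-2.5,0,0],[20,-32,-2,0,0],[20,-18,-1,10,0],[20,0,0,15,0],[20,0,0,10,0],[20,0,0,5,0],[20,0,0,0,0],[20,0,0,0,0]]}}

```text
t: 13.73
position: [0.4985, 0.1146, 0.0192]
orientation: [-0.0, 0.688, 0.726, -0.0]
contact_force: [-0.1, 0.1, -1.5]
gripper_width: 0.477
gripper_force: 62.3
```

```bash
python3 go.py .4998 .1145 .0082 93; python3 -c "
from wr import *
c=wrist('w_n2'); save(c['image'],'w_n2')
"
```

```text
t 13.73 at [0.4985 0.1146 0.0192] psi 93.11 j6 0.06 w 0.477
-> turn 0.002 shift if turned first [-0.1  1.3 11. ] dist 0.011 | shift before turn [-0.1  1.3 11. ]
```

View pics/w_n2.png

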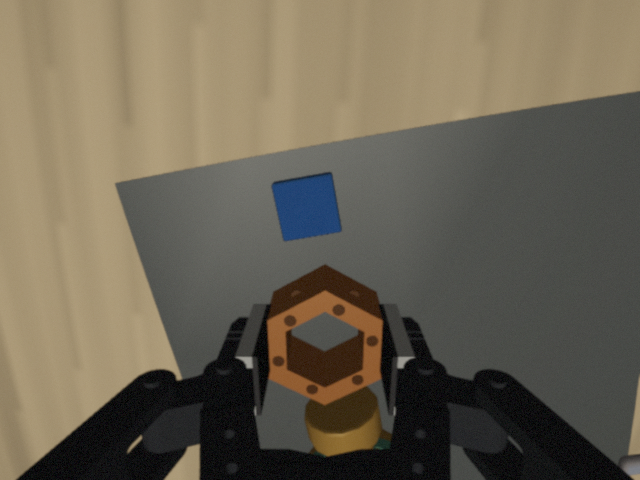

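The nut is held squarely. Its top face is centred at about (325,347), the blue marker at (308,208), and the pipe collar end lies below at about (342,420).

Run:
```python
from wr import *
c=pickle.load(open('w_n2.pkl','rb'))
u=np.array([.2281,-.9736]);n=np.array([.9736,.2281])
d=(onz(c,(325,347),.035)-onz(c,(308,207.5),.006))[:2]
print(d@u*1e3,d@n*1e3)
```

```text
45.00282236266507 -1.2630458995258782
```

{"fn": "drive_tool", "kwargs": {"motion": [[20,-1.5,1.2,3,0],[20,0,0,4,0],[20,0,0,2.5,0],[20,0,0,1,0],[20,0,0,0,0],[20,0,0,0,0]]}}

```text
t: 14.28
position: [0.5, 0.1125, 0.009]
orientation: [-0.0, 0.688, 0.726, -0.0]
contact_force: [0.3, -0.5, -0.7]
gripper_width: 0.477
gripper_force: 62.3
```

{"fn": "drive_tool", "kwargs": {"motion": [[20,0,0,1,0],[20,0,0,0,0],[45,0,0,0,0],[55,0,0,0,0],[70,0,0,0,0],[85,0,0,0,0],[85,0,0,-15,0],[85,0,0,-35,0],[85,0,0,-40,0],[85,0,0,-40,0]]}}

```text
t: 15.12
position: [0.4992, 0.1124, 0.1387]
orientation: [-0.001, 0.688, 0.726, -0.001]
contact_force: [0.7, -0.0, 0.0]
gripper_width: 0.993
gripper_force: 0.0
```

{"fn": "drive_tool", "kwargs": {"motion": [[85,-17,-4,-30,0],[85,-35,-8.5,0,0],[85,-38,-9.2,0,0],[85,-38,-9.2,0,0],[85,-38,-9.2,0,0],[85,-38,-9.2,0,0],[85,-38,-9.2,0,0],[85,-38,-9.2,0,0],[85,-38,-9.2,0,0],[85,-38,-9.2,0,0]]}}

```text
t: 15.95
position: [0.4322, -0.2494, 0.1684]
orientation: [0.0, 0.688, 0.726, 0.0]
contact_force: [1.6, 0.1, -0.6]
gripper_width: 0.994
gripper_force: 0.0
```

{"fn": "drive_tool", "kwargs": {"motion": [[85,-38,-9.2,0,0],[85,-20,-5,0,0],[85,0,0,0,0],[85,0,0,0,0]]}}

```text
t: 16.28
position: [0.4214, -0.307, 0.1679]
orientation: [-0.0, 0.689, 0.725, 0.0]
contact_force: [-0.3, -0.2, -0.1]
gripper_width: 0.999
gripper_force: 0.0
```

```bash
python3 - <<'E'
from wr import *
c=wrist('w_s'); p=proj(c,[.422,-.3055,.022]); print(c['s']['position'],p)
t=cams.camera('top'); pickle.dump(t,open('t_2.pkl','wb'))
x,y=map(int,p); g=np.zeros((480,480,3),np.uint8); q=c['image'][y-48:y+48,x-48:x+48]; print(x-48,y-48)
b=cv2.resize(t['image'][240:310,260:420],(640,280),interpolation=cv2.INTER_CUBIC)
A=cv2.resize(q,(300,300),interpolation=cv2.INTER_CUBIC); o=np.zeros((580,640,3),np.uint8);o[:300,:300]=A;o[300:]=b; save(o,'s1')
E
python3 go.py .422 -.3055 .15 93
```

```text
[ 0.42140803 -0.30701518  0.16788228] [326.88412182 219.42387052]
278 171
t 16.38 at [ 0.422  -0.3054  0.1681] psi 93.07 j6 -0.79 w 0.997
-> turn 0.001 shift if turned first [-0.1  0.  18.1] dist 0.018 | shift before turn [-0.1  0.  18.1]
```

View pics/s1.png

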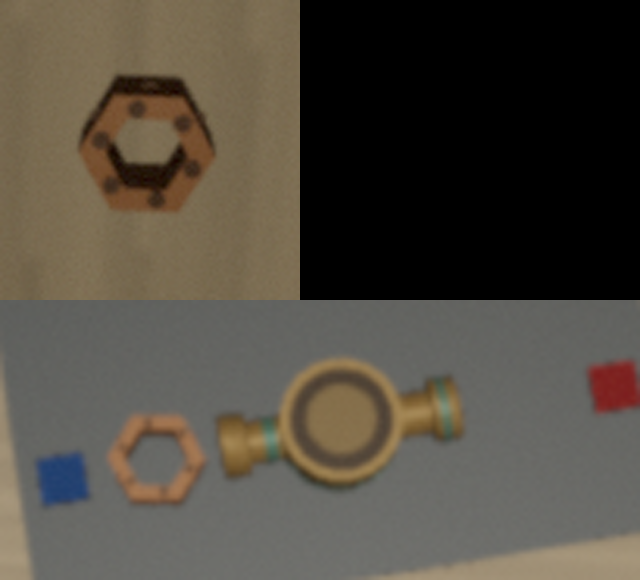

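The upper crop shows the small nut's top face centred at full-image (325,219.6), with corners pointing along tool y and tilted about 1.5° clockwise. The lower crop shows the large nut lying flat between blue and the pipe end, centred at crop (157,159).

```bash
python3 - <<'E'
from wr import *
c=pickle.load(open('w_s.pkl','rb')); print('small nut',onz(c,(325,219.6),.022))
t=pickle.load(open('t_2.pkl','rb'));u=np.array([.2281,-.9736]);n=np.array([.9736,.2281]);mid=np.array([.52145,.01985])
d=onz(t,(298.9,279.4),.022)[:2]-mid;print('large nut placed',d@u*1e3,d@n*1e3)
t=pickle.load(open('top0.pkl','rb')); print(onz(t,(507,332),.022),onz(t,(506.3,332.4),.011))
E
python3 go.py .422 -.3055 .007 121.5
```

```text
small nut [ 0.42062767 -0.30570138  0.022     ]
large nut placed -92.72664806041091 -0.4552031124829998
[ 0.42202118 -0.30336909  0.022     ] [ 0.42190901 -0.30540669  0.011     ]
t 16.38 at [ 0.422  -0.3054  0.1681] psi 93.07 j6 -0.79 w 0.997
-> turn -0.496 shift if turned first [-1.000e-01 -0.000e+00  1.611e+02] dist 0.161 | shift before turn [-1.000e-01  0.000e+00  1.611e+02]
```

{"fn": "drive_tool", "kwargs": {"motion": [[85,0,0,20,-0.124],[85,0,0,30,-0.124],[85,0,0,35,-0.124],[85,0,0,30,-0.124],[85,0,0,20,0],[85,0,0,15,0],[85,0,0,8,0],[85,0,0,3,0],[70,0,0,0,0],[50,0,0,0,0]]}}

```text
t: 17.22
position: [0.4228, -0.3064, 0.0084]
orientation: [0.001, 0.489, 0.873, -0.0]
contact_force: [0.1, -0.2, -0.3]
gripper_width: 0.74
gripper_force: 0.0
```

{"fn": "drive_tool", "kwargs": {"motion": [[30,0,0,0,0],[10,0,0,0,0],[10,0,0,0,0],[10,0,0,0,0],[10,0,0,0,0],[10,0,0,0,0],[10,0,0,0,0],[10,0,0,0,0]]}}

```text
t: 17.88
position: [0.4227, -0.3071, 0.0086]
orientation: [0.001, 0.489, 0.872, -0.0]
contact_force: [-0.7, 0.0, 6.3]
gripper_width: 0.31
gripper_force: 60.4
```

```bash
python3 - <<'E'
from wr import *
from scipy.optimize import linprog
t=pickle.load(open('t_2.pkl','rb'));u=np.array([.2281,-.9736]);n=np.array([.9736,.2281]);mid=np.array([.52145,.01985])
lab=cv2.cvtColor(t['image'],cv2.COLOR_RGB2LAB).astype(float);m=(np.linalg.norm(lab[...,1:]-128,axis=2)>7).astype(np.uint8)
m[:,:284]=0;m[:,312:]=0;m[:262]=0;m[296:]=0
ct=max(cv2.findContours(m,0,1)[0],key=cv2.contourArea)[:,0]
for z in (0,.012,.024):
    P=np.array([onz(t,p,z)[:2] for p in ct])-mid; print(z,(P@u).min()*1e3,(P@u).max()*1e3,(P@n).min()*1e3,(P@n).max()*1e3)
E
python3 go.py .5432 -.0726 .05 121.5
```

```text
0 -117.19995420338289 -68.63947178352878 -20.67003724979571 27.68408668490462
0.012 -116.84403668887094 -68.77079229655715 -22.12771276020757 25.741243672125638
0.024 -116.48811917435904 -68.90211280958557 -23.58538827061937 23.798400659346655
t 17.88 at [ 0.4227 -0.3071  0.0086] psi 121.45 j6 -1.29 w 0.31
-> turn -0.001 shift if turned first [137.  225.3 -41.4] dist 0.267 | shift before turn [137.2 225.1 -41.4]
```

{"fn": "drive_tool", "kwargs": {"motion": [[10,0,0,-8,0],[10,0,0,-20,0],[10,0,0,-20,0],[10,8,13,0,0],[10,17,28,0,0],[10,19,32,0,0],[10,19,32,0,0],[10,19,32,0,0],[10,19,32,0,0],[10,19,32,0,0]]}}

```text
t: 18.72
position: [0.5308, -0.0973, 0.055]
orientation: [-0.0, 0.489, 0.872, -0.0]
contact_force: [1.3, -1.4, 0.2]
gripper_width: 0.311
gripper_force: 59.7
```

{"fn": "drive_tool", "kwargs": {"motion": [[10,10,17,0,0],[10,4,7,8,0],[10,0,0,14,0],[10,0,0,10,0],[10,0,0,5,0],[10,0,0,0,0],[10,0,0,0,0]]}}

```text
t: 19.3
position: [0.5431, -0.0754, 0.0175]
orientation: [-0.001, 0.49, 0.872, -0.0]
contact_force: [-0.1, 0.6, -1.0]
gripper_width: 0.31
gripper_force: 59.7
```

```bash
python3 go.py .5445 -.0746 .0086 121.5
```

```text
t 19.3 at [ 0.5431 -0.0754  0.0175] psi 121.37 j6 -0.79 w 0.31
-> turn -0.002 shift if turned first [-0.1  1.6  8.9] dist 0.009 | shift before turn [-0.1  1.6  8.9]
```

{"fn": "drive_tool", "kwargs": {"motion": [[10,0,1.6,3,0],[10,0,0,3,0],[10,0,0,2,0],[10,0,0,1,0],[10,0,0,0,0],[10,0,0,0,0],[30,0,0,0,0],[38,0,0,0,0],[55,0,0,0,0],[70,0,0,0,0]]}}

```text
t: 20.13
position: [0.5454, -0.0737, 0.0093]
orientation: [0.0, 0.489, 0.872, 0.0]
contact_force: [-0.7, 0.2, 0.2]
gripper_width: 0.718
gripper_force: 0.0
```

```bash
python3 go.py .6128 .299 .18 121.5
```

```text
t 20.13 at [ 0.5454 -0.0737  0.0093] psi 121.46 j6 -0.79 w 0.718
-> turn -0.001 shift if turned first [ 282.6  252.2 -170.7] dist 0.415 | shift before turn [ 282.8  252.  -170.7]
```

{"fn": "drive_tool", "kwargs": {"motion": [[85,0,0,0,0],[85,0,0,-15,0],[85,0,0,-30,0.1],[85,0,0,-35,0.124],[85,0,0,-35,0.124],[85,0,0,-30,0.124],[85,0,0,-15,0.124],[85,0,0,0,0.124],[85,0,0,0,0.124],[85,0,0,0,0.124]]}}

```text
t: 20.97
position: [0.5455, -0.0737, 0.17]
orientation: [0.001, 0.84, 0.542, 0.001]
contact_force: [-0.5, 0.0, -0.7]
gripper_width: 0.994
gripper_force: 0.0
```

{"fn": "drive_tool", "kwargs": {"motion": [[85,0,0,0,0.124],[85,0,0,0,0.124],[85,0,0,0,0.124],[85,0,0,0,0.124],[85,0,0,0,0.124],[85,0,0,0,0.124],[85,0,0,0,0.124],[85,0,0,0,0.05],[85,0,0,0,0]]}}

```text
t: 21.72
position: [0.5452, -0.0737, 0.1691]
orientation: [0.0, 0.993, 0.116, -0.0]
contact_force: [-0.3, 0.2, -0.5]
gripper_width: 0.995
gripper_force: 0.0
```

```bash
python3 go.py .612 .299 .17 13.2
python3 - <<'E'
from wr import *
t=pickle.load(open('top0.pkl','rb'));u=np.array([.2281,-.9736]);n=np.array([.9736,.2281]);mid=np.array([.52145,.01985])
for nm,p,z in [('wrench ends',(344,204),.004),('',(361,203),.004),('',(349,143),.004),('hous',(210,217.5),.03),('spray top',(261,155),.1),('spray base',(265,178),0),('tin',(459,190),0)]:
    q=onz(t,p,z); print(nm,q.round(4),'u,n',((q[:2]-mid)@u*1e3).round(1),((q[:2]-mid)@n*1e3).round(1))
E
```

```text
t 21.72 at [ 0.5452 -0.0737  0.1691] psi 13.35 j6 1.1 w 0.995
-> turn 0.003 shift if turned first [ 150.2 -347.6   -0.9] dist 0.379 | shift before turn [ 151.1 -347.2   -0.9]
wrench ends [0.6651 0.0285 0.004 ] u,n 24.4 141.8
 [ 0.6695 -0.0066  0.004 ] u,n 59.5 138.1
 [0.7991 0.0252 0.004 ] u,n 58.1 271.5
hous [0.6129 0.2973 0.03  ] u,n -249.3 152.3
spray top [0.7269 0.197  0.1   ] u,n -125.6 240.4
spray base [0.712  0.1968 0.    ] u,n -128.8 225.9
tin [ 0.7117 -0.2099  0.    ] u,n 267.1 132.8
```

{"fn": "drive_tool", "kwargs": {"motion": [[85,8,-18,0,0],[85,14,-33,0,0],[85,16,-37,0,0],[85,16,-37,0,0],[85,16,-37,0,0],[85,16,-37,0,0],[85,16,-37,0,0],[85,16,-37,0,0],[85,16,-37,0,0],[85,10,-24,0,0]]}}

```text
t: 22.55
position: [0.6076, 0.2886, 0.1687]
orientation: [-0.001, 0.993, 0.119, -0.0]
contact_force: [-0.5, 0.0, -0.5]
gripper_width: 0.995
gripper_force: 0.0
```

{"fn": "drive_tool", "kwargs": {"motion": [[85,6.5,-13.5,0,0],[85,0,0,0,0],[85,0,0,0,0]]}}

```text
t: 22.8
position: [0.6109, 0.2998, 0.1685]
orientation: [0.0, 0.993, 0.118, -0.0]
contact_force: [0.0, -0.1, 0.4]
gripper_width: 0.995
gripper_force: 0.0
```

```bash
python3 go.py .612 .298 .007 13.2
python3 - <<'E'
from wr import *
c=wrist('w_h'); p=proj(c,[.612,.298,.03]); print(p)
hsv=cv2.cvtColor(c['image'],cv2.COLOR_RGB2GRAY)
x,y=map(int,p); q=c['image'][y-85:y+85,x-85:x+85]
t=cams.camera('top'); pickle.dump(t,open('t_3.pkl','wb'))
o=np.zeros((600,640,3),np.uint8);o[:320,:320]=cv2.resize(q,(320,320)); o[320:]=cv2.resize(t['image'][240:310,260:420],(640,280),interpolation=cv2.INTER_CUBIC); save(o,'h1'); print(x-85,y-85)
E
```

```text
t 22.8 at [0.6109 0.2998 0.1685] psi 13.54 j6 1.71 w 0.995
-> turn 0.006 shift if turned first [  0.7   2.  161.5] dist 0.162 | shift before turn [  0.7   2.  161.5]
[329.21604306 220.49763056]
244 135
```

View pics/h1.png

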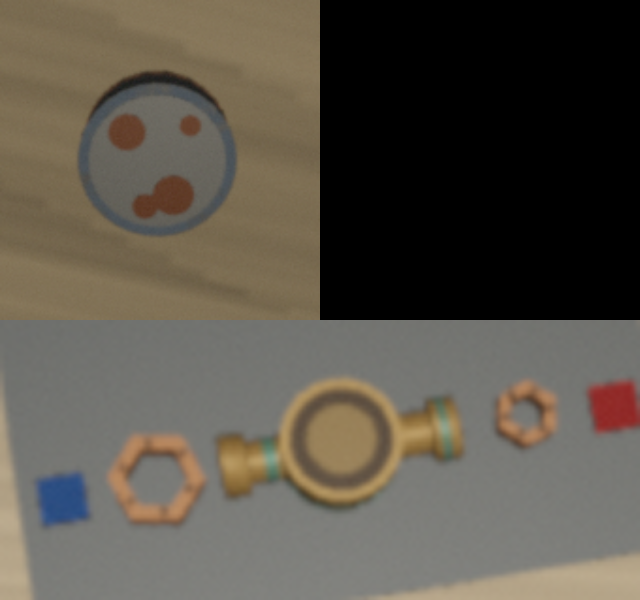

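Both nuts lie in their gaps: the small nut is centred at crop (527,93 of the lower part). The housing top is centred at full-image (327.7,219), as predicted.

{"fn": "drive_tool", "kwargs": {"motion": [[85,0.7,1.5,20,0],[85,0,0,35,0],[85,0,0,38,0],[85,0,0,30,0],[85,0,0,20,0],[85,0,0,12,0],[85,0,0,6,0],[85,0,0,0,0],[60,0,0,0,0],[40,0,0,0,0]]}}

```text
t: 23.73
position: [0.6138, 0.2982, 0.0108]
orientation: [-0.001, 0.993, 0.117, 0.002]
contact_force: [0.3, 0.4, 0.5]
gripper_width: 0.742
gripper_force: 0.0
```

{"fn": "drive_tool", "kwargs": {"motion": [[40,0,0,0,0],[40,0,0,0,0],[40,0,0,0,0],[40,0,0,0,0],[40,0,0,0,0]]}}

```text
t: 24.15
position: [0.6141, 0.2987, 0.0114]
orientation: [-0.001, 0.993, 0.117, 0.003]
contact_force: [0.1, 0.3, 6.8]
gripper_width: 0.674
gripper_force: 65.2
```

```bash
python3 go.py .6086 .0403 .06 13.2
python3 - <<'E'
from wr import *
t=pickle.load(open('t_3.pkl','rb'));u=np.array([.2281,-.9736]);n=np.array([.9736,.2281]);mid=np.array([.52145,.01985])
d=onz(t,(260+527/4-.375,240+93/4-.375),.022)[:2]-mid;print('small nut placed',d@u*1e3,d@n*1e3)
E
```

```text
t 24.15 at [0.6141 0.2987 0.0114] psi 13.4 j6 1.71 w 0.674
-> turn 0.004 shift if turned first [-64.4 250.3 -48.6] dist 0.263 | shift before turn [-65.3 250.1 -48.6]
small nut placed 94.92677335220569 1.6338389312370132
```

{"fn": "drive_tool", "kwargs": {"motion": [[40,0,0,-8,0],[40,0,0,-20,0],[40,0,0,-20,0],[40,-5,18,-5,0],[40,-8,32,0,0],[40,-9.5,38,0,0],[40,-9.5,38,0,0],[40,-9.5,38,0,0],[40,-9.5,38,0,0],[40,-7,28,0,0]]}}

```text
t: 24.98
position: [0.6079, 0.0575, 0.0607]
orientation: [0.001, 0.993, 0.116, -0.001]
contact_force: [0.7, 0.2, -1.7]
gripper_width: 0.679
gripper_force: 64.7
```

{"fn": "drive_tool", "kwargs": {"motion": [[40,-4.5,20,0,0],[40,0,0,15,0],[40,0,0,20,0],[40,0,0,8,0],[40,0,0,2,0],[40,0,0,0,0],[40,0,0,0,0]]}}

```text
t: 25.57
position: [0.6096, 0.0407, 0.0167]
orientation: [0.0, 0.993, 0.117, 0.0]
contact_force: [0.5, 0.5, -1.4]
gripper_width: 0.679
gripper_force: 64.8
```

```bash
python3 go.py .6098 .0406 .011 13.2
python3 - <<'E'
from wr import *
c=wrist('w_h2')
E
```

```text
t 25.57 at [0.6096 0.0407 0.0167] psi 13.44 j6 1.31 w 0.679
-> turn 0.004 shift if turned first [0.2 0.1 5.7] dist 0.006 | shift before turn [0.2 0.1 5.7]
```

View pics/w_h2.png

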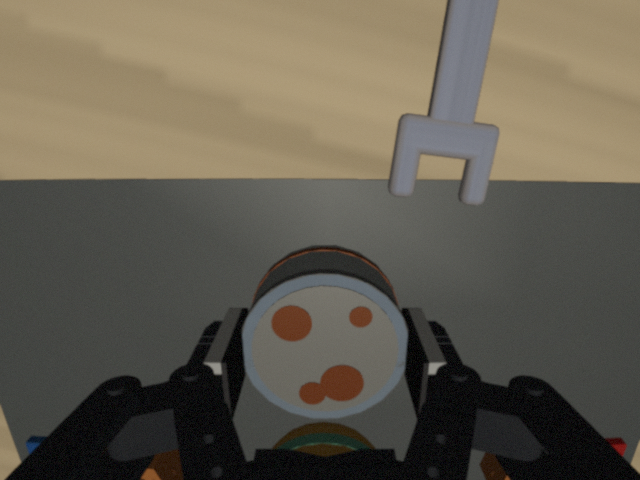

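Housing is held level over its spot: top centre is (325,345), the bowl is just visible below, and the wrench is well clear. Next I'll set it down and release.

{"fn": "drive_tool", "kwargs": {"motion": [[40,0,0,2.5,0],[40,0,0,2,0],[40,0,0,1,0],[40,0,0,0,0],[40,0,0,0,0],[60,0,0,0,0],[68,0,0,0,0],[85,0,0,0,0],[85,0,0,0,0],[85,0,0,-10,0]]}}

```text
t: 26.45
position: [0.6076, 0.0402, 0.0186]
orientation: [-0.0, 0.993, 0.117, -0.002]
contact_force: [0.0, 0.3, -0.5]
gripper_width: 0.996
gripper_force: 0.0
```

{"fn": "drive_tool", "kwargs": {"motion": [[85,0,0,-25,0],[85,0,0,-35,0],[85,0,0,-40,0],[85,0,0,-40,0],[85,0,0,-10,0],[85,0,0,0,0]]}}

```text
t: 26.95
position: [0.6123, 0.0402, 0.1779]
orientation: [0.001, 0.993, 0.117, 0.006]
contact_force: [-0.1, 0.6, 1.3]
gripper_width: 0.995
gripper_force: 0.0
```

```bash
python3 go.py .600 -.316 .17 13.2
python3 - <<'E'
from wr import *
t=pickle.load(open('top0.pkl','rb'));s=pickle.load(open('scene0.pkl','rb'))
lab=cv2.cvtColor(t['image'],cv2.COLOR_RGB2LAB).astype(float);r=lab[225:262,497:538];d=np.linalg.norm(r-np.median(np.concatenate([r[0],r[-1]]),0),axis=2)
m=(d>13).astype(np.uint8);m=cv2.morphologyEx(m,3,np.ones((5,5)));ct=max(cv2.findContours(m,0,1)[0],key=cv2.contourArea)
x,y,w,h=cv2.boundingRect(ct);print('bbox',x+497,y+225,w,h)
for z in (0,.01,.02):print(z,[onz(t,(x+497+w/2-.5,y+225+v),z)[:2].round(4) for v in (0,h/2-.5,h-1)])
E
```

```text
t 26.95 at [0.6123 0.0402 0.1779] psi 13.4 j6 1.31 w 0.995
-> turn 0.003 shift if turned first [-93.3 344.    7.9] dist 0.356 | shift before turn [-94.5 343.6   7.9]
bbox 503 230 29 27
0 [array([ 0.6335, -0.3309]), array([ 0.6061, -0.3308]), array([ 0.5789, -0.3307])]
0.01 [array([ 0.631 , -0.3276]), array([ 0.6039, -0.3275]), array([ 0.5769, -0.3274])]
0.02 [array([ 0.6286, -0.3243]), array([ 0.6016, -0.3242]), array([ 0.5749, -0.3241])]
```

{"fn": "drive_tool", "kwargs": {"motion": [[85,-5,18,0,0],[85,-9,33,0,0],[85,-10,38,0,0],[85,-10,38,0,0],[85,-10,38,0,0],[85,-10,38,0,0],[85,-10,38,0,0],[85,-10,38,0,0],[85,-10,38,0,0],[85,-7,25,0,0]]}}

```text
t: 27.78
position: [0.5983, -0.3171, 0.1682]
orientation: [-0.0, 0.993, 0.115, -0.002]
contact_force: [-0.6, 0.1, -0.1]
gripper_width: 0.997
gripper_force: 0.0
```

{"fn": "drive_tool", "kwargs": {"motion": [[85,-3,12,0,0],[85,0,0,0,0],[85,0,0,0,0],[85,0,0,0,0]]}}

```text
t: 28.12
position: [0.6001, -0.3238, 0.1701]
orientation: [-0.001, 0.993, 0.118, -0.0]
contact_force: [-0.9, 0.2, -0.5]
gripper_width: 0.995
gripper_force: 0.0
```

```bash
python3 - <<'E'
from wr import *
c=wrist('w_d'); p=proj(c,[.602,-.326,.0]); print(p,proj(c,[.602,-.326,.023]))
x,y=map(int,p); q=c['image'][y-80:y+80,x-80:x+80]
t=cams.camera('top'); pickle.dump(t,open('t_4.pkl','wb'))
o=np.zeros((600,720,3),np.uint8);o[:240,:240]=cv2.resize(q,(240,240)); o[240:]=cv2.resize(t['image'][200:290,260:440],(720,360),interpolation=cv2.INTER_CUBIC); save(o,'d1'); print(x-80,y-80)
E
python3 go.py .602 -.326 .15 13.2
```

```text
[330.084083  208.5367834] [330.43534118 216.43975505]
250 128
t 28.22 at [ 0.6003 -0.3237  0.1707] psi 13.54 j6 0.76 w 0.993
-> turn 0.006 shift if turned first [ 1.1  2.7 20.7] dist 0.021 | shift before turn [ 1.1  2.7 20.7]
```

View pics/d1.png

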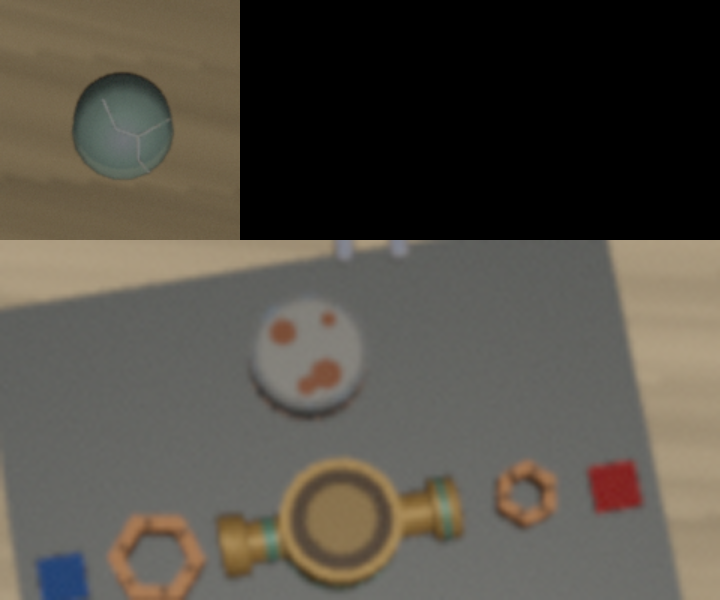

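Dome outline is centred at about (331.7,212), agreeing with the top estimate of (.602,-.327). In the top crop the housing sits behind the bowl, centred at full-image (337.1,228.1).

{"fn": "drive_tool", "kwargs": {"motion": [[85,1,3,20,0],[85,0,0,35,0],[85,0,0,38,0],[85,0,0,32,0],[85,0,0,20,0],[85,0,0,12,0],[85,0,0,6,0],[85,0,0,2,0],[85,0,0,0,0],[85,0,0,0,0]]}}

```text
t: 29.05
position: [0.6029, -0.3292, 0.0081]
orientation: [0.001, 0.993, 0.117, 0.002]
contact_force: [-0.5, 0.6, 1.0]
gripper_width: 0.994
gripper_force: 0.0
```

{"fn": "drive_tool", "kwargs": {"motion": [[60,0,0,0,0],[40,0,0,0,0],[40,0,0,0,0],[40,0,0,0,0],[40,0,0,0,0],[40,0,0,0,0],[40,0,0,0,0],[40,0,0,0,0]]}}

```text
t: 29.72
position: [0.6024, -0.3293, 0.0074]
orientation: [0.001, 0.993, 0.117, 0.001]
contact_force: [0.7, 0.1, 5.7]
gripper_width: 0.558
gripper_force: 62.2
```

```bash
python3 - <<'E'
from wr import *
t=pickle.load(open('t_4.pkl','rb'));u=np.array([.2281,-.9736]);n=np.array([.9736,.2281]);mid=np.array([.52145,.01985])
q=onz(t,(337.1,228.1),.03)[:2];d=q-mid;print('housing placed',q,d@u*1e3,d@n*1e3)
c=pickle.load(open('w_h2.pkl','rb'));r=onz(c,(325,345),.0355);print('wrist h2',r-c['s']['position'])
c=pickle.load(open('w_d.pkl','rb'));print('dome wrist',onz(c,(331.7,212),.0115))
E
python3 go.py .6086 .0403 .07 13.2
```

```text
housing placed [0.6071894  0.04032388] -0.3762145453957456 88.14596919410589
wrist h2 [0.0005762  0.00150917 0.018846  ]
dome wrist [ 0.60252288 -0.32700515  0.0115    ]
t 29.72 at [ 0.6024 -0.3293  0.0074] psi 13.39 j6 0.75 w 0.558
-> turn 0.003 shift if turned first [  90.4 -358.5  -62.6] dist 0.375 | shift before turn [  91.6 -358.2  -62.6]
```

{"fn": "drive_tool", "kwargs": {"motion": [[40,0,0,-6,0],[40,0,0,-15,0],[40,0,0,-25,0],[40,0,0,-20,0],[40,6,-25,-9,0],[40,9,-36,0,0],[40,9.5,-37.5,0,0],[40,9.5,-37.5,0,0],[40,9.5,-37.5,0,0],[40,9.5,-37.5,0,0]]}}

```text
t: 30.55
position: [0.6032, -0.1092, 0.0799]
orientation: [-0.0, 0.993, 0.116, -0.001]
contact_force: [0.5, 0.6, -0.2]
gripper_width: 0.557
gripper_force: 61.9
```

{"fn": "drive_tool", "kwargs": {"motion": [[40,9.5,-37.5,0,0],[40,9.5,-37.5,0,0],[40,9,-36,0,0],[40,6,-25,0,0],[40,3,-10,0,0],[40,0,0,0,0],[40,0,0,0,0],[40,0,0,0,0]]}}

```text
t: 31.22
position: [0.6063, 0.038, 0.0802]
orientation: [0.0, 0.993, 0.116, -0.0]
contact_force: [0.2, -0.8, -0.9]
gripper_width: 0.554
gripper_force: 61.9
```

```bash
python3 go.py .6075 .0403 .0374 13.2
```

```text
t 31.22 at [0.6063 0.038  0.0802] psi 13.32 j6 1.31 w 0.554
-> turn 0.002 shift if turned first [ 1.7 -2.  42.8] dist 0.043 | shift before turn [ 1.7 -2.  42.8]
```

{"fn": "drive_tool", "kwargs": {"motion": [[40,1.5,-2,10,0],[40,0,0,14,0],[40,0,0,8,0],[40,0,0,4,0],[40,0,0,2,0],[40,0,0,0,0],[40,0,0,0,0]]}}

```text
t: 31.8
position: [0.6077, 0.0415, 0.0429]
orientation: [0.0, 0.993, 0.116, 0.0]
contact_force: [-0.8, 0.6, -1.1]
gripper_width: 0.561
gripper_force: 61.9
```

```bash
python3 go.py .6075 .0403 .0374 13.2
python3 - <<'E'
from wr import *
c=wrist('w_d2'); s=cams.camera('scene'); pickle.dump(s,open('s_d2.pkl','wb'))
p=proj(s,[.607,.04,.03]);x,y=map(int,p);print(p)
o=np.hstack([cv2.resize(c['image'][200:480,180:470],(435,420)),cv2.resize(s['image'][y-60:y+45,x-45:x+45],(360,420),interpolation=cv2.INTER_CUBIC)]);save(o,'d2')
E
```

```text
t 31.8 at [0.6077 0.0415 0.0429] psi 13.37 j6 1.31 w 0.561
-> turn 0.003 shift if turned first [-0.4  1.2  5.5] dist 0.006 | shift before turn [-0.4  1.2  5.5]
[317.72062859 256.6179317 ]
```

View pics/d2.png

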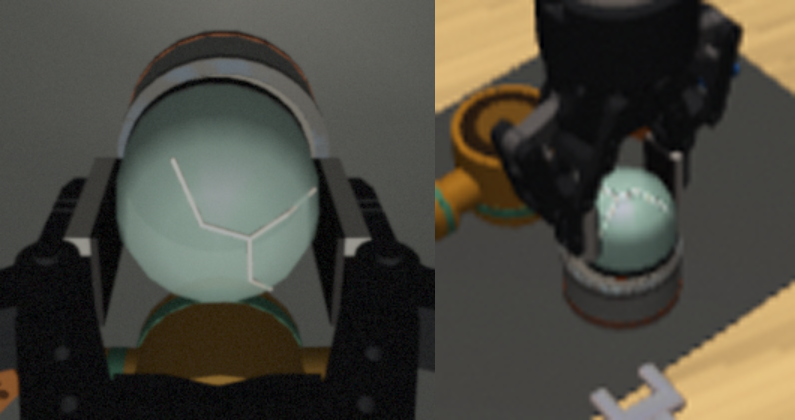

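The dome is held upright over the housing and nearly centred; the rim shows it needs about 0.8 mm more along tool +y. I'll lower it gently.

{"fn": "drive_tool", "kwargs": {"motion": [[40,0,0.8,1,0],[40,0,0,1,0],[40,0,0,1,0],[40,0,0,0.7,0],[40,0,0,0.5,0],[40,0,0,0,0],[40,0,0,0,0]]}}

```text
t: 32.48
position: [0.6075, 0.0411, 0.0383]
orientation: [0.0, 0.993, 0.117, -0.0]
contact_force: [-0.5, -0.6, -1.0]
gripper_width: 0.56
gripper_force: 61.9
```

{"fn": "drive_tool", "kwargs": {"motion": [[40,0,0,0.5,0],[40,0,0,0.4,0],[40,0,0,0,0],[40,0,0,0,0]]}}

```text
t: 32.82
position: [0.6076, 0.041, 0.0375]
orientation: [0.0, 0.993, 0.117, 0.0]
contact_force: [-0.0, 0.9, -0.3]
gripper_width: 0.557
gripper_force: 61.9
```

{"fn": "drive_tool", "kwargs": {"motion": [[40,0,0,0.5,0],[40,0,0,0.3,0],[40,0,0,0,0],[40,0,0,0,0]]}}

```text
t: 33.15
position: [0.6076, 0.0411, 0.0374]
orientation: [0.0, 0.993, 0.117, 0.0]
contact_force: [-2.9, -0.4, 5.6]
gripper_width: 0.555
gripper_force: 62.4
```

Touchdown at 5.6 N. Now a slow release and retreat straight up.

{"fn": "drive_tool", "kwargs": {"motion": [[49,0,0,0,0],[51,0,0,0,0],[54,0,0,0,0],[60,0,0,0,0],[72,0,0,0,0],[85,0,0,0,0],[85,0,0,0,0],[85,0,0,-10,0],[85,0,0,-25,0],[85,0,0,-35,0]]}}

```text
t: 33.98
position: [0.605, 0.0411, 0.104]
orientation: [-0.001, 0.993, 0.117, -0.004]
contact_force: [0.8, -0.4, -0.5]
gripper_width: 0.998
gripper_force: 0.0
```

{"fn": "drive_tool", "kwargs": {"motion": [[85,0,0,-40,0],[85,0,0,-30,0],[85,-10,35,0,0],[85,-10,38,0,0],[85,-10,38,0,0],[85,-10,38,0,0],[85,-10,38,0,0],[85,-10,38,0,0],[85,-5,20,0,0],[85,0,0,0,0]]}}

```text
t: 34.82
position: [0.6003, -0.2177, 0.1772]
orientation: [0.001, 0.994, 0.114, 0.0]
contact_force: [0.0, 0.6, 1.0]
gripper_width: 0.997
gripper_force: 0.0
```

Run:
```python
from wr import *
t=cams.camera('top'); s=cams.camera('scene');pickle.dump(t,open('t_5.pkl','wb'))
o=np.hstack([cv2.resize(t['image'][190:320,255:440],(460,323),interpolation=cv2.INTER_CUBIC),cv2.resize(s['image'][175:330,225:388],(340,323),interpolation=cv2.INTER_CUBIC)]);save(o,'fin')
```

```text
(no output)
```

View pics/fin.png

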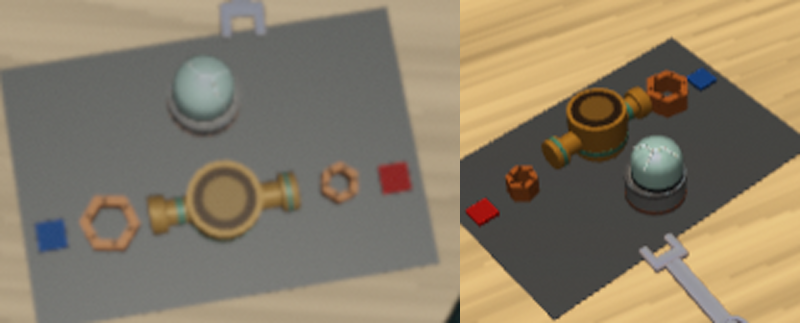

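The final views show the body, both nuts, and the housing with its dome all in place, upright and centred, with the arm clear and the wrench untouched.

```bash
python3 -c "
from h import *
print(workorder.close_job())"
```

```text
the job is handed in; nothing more can be done
None
```

The layout is finished and handed in at about 35 s of the 115 s: by camera every part is within about 2.5 mm of its spot (large nut worst, about 2 mm towards the pipe), the dome is upright and centred by eye, and no verdict came back.

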